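# Park the centrifuge bucket's cap in its sprung holder

### The arm

A 7-joint arm with a two-finger parallel gripper is mounted at the origin on the work surface; the furniture and walls round the work are solid. World frame = base frame: x ahead of the robot, y to its left, z up, the work surface at z = 0. Lengths are in m, angles in rad, forces in N, time in s.
With the tool pointing down it reaches from about 0.4 to 0.9 m from the base axis. Payload 5.6 kg.
Tool frame: the origin (TCP) lies midway between the tips of the shut fingers; the grasp point (between the pads) lies 19 mm behind it; y points along the fingers, z is the direction in which the jaws open and shut, and the axes are right-handed (so a half turn about y gives the same grasp; the last joint's range is limited). The gripper opens to 92 mm and grips with 3 to 60 N. Pads are 20 mm wide; open, the fingers measure 128 mm over their backs; the gripper's body (75 mm by 189 mm) begins 69 mm behind the grasp point.
Start: joints at [1.216, 0.468, -0.012, 1.603, 0.006, 1.071, -0.056], TCP at [0.199, -0.619, 0.215] pointing down, gripper open.
Joint ranges: [-2.53, 2.53], [-0.31, 2.02], [-1.57, 1.55], [0.28, 2.44], [-1.29, 4.43], [0.15, 1.84], [-2.92, 2.92]. Speed limits (rad/s): [2.57, 2.57, 3.14, 3.14, 3.14, 3.14, 3.14].

### API

Orientations are given as a 3x3 rotation matrix whose columns are the frame's x, y, z axes.
In Python, from station import env, effector, solver, viewer, workorder, search_frame, tip_of gives the robot as it stands. Calls block until the motion is done:
- env.reach(position, orientation): joint-space move of the TCP to a pose.
- env.movel(position, frame=None, rate=0.15): straight line of the TCP; frame=None keeps the orientation; rate is the mean speed in m/s.
- env.goto_joints(angles): joint-space move.
- effector.release() and effector.grasp(squeeze=None): open the fingers fully, or close them until they stop; squeeze is the grip in N (None keeps the last).
- env.pause(seconds).
- solver.inverse_kinematics(position, orientation): joint angles nearest the present ones, or None.
- env.sense(): the state.
- viewer.read_camera(name): name is "scene" or "top" or "wrist"; returns (picture, depth): 480x640x3 uint8, red, green, blue; 480x640 float32, m along the optical axis (not along the pixel's ray), 0 where there is no reading.
- viewer.camera_info(name): a dict with "intrinsics" (3x3 intrinsics, pixels), "eye" and "rotation" of the camera in the world; the wrist camera has in their place "T_tool_cam" (4x4, takes a point from camera to tool coordinates, whose origin is the TCP and whose axes are the tool frame's). Camera axes: x right, y up, looking along -z (the intrinsics and any distortion apply to the point x, -y, -z); pixel columns grow to the right and rows downward; lengths in m; the calibration is good to about 2 mm. The wrist camera is an equidistant fisheye: a pixel r from the principal point sees the ray r / f radians off the axis. A picture is of the moment at which its call begins: read the wrist's pose just before it. camera_info takes no time and is no camera call.
A pose or a line that the arm cannot do raises env.PlanningError and nothing moves.
- workorder.finish_job(): hands the job in, once; it reports no verdict.
Trained networks look in the newest picture that a camera, given by its name, has taken for a name from the list of things; names that differ only in an ending like _2 or _b are one class to them, and where a whole thing is asked for, a point or a joint stands for the part that bears it (a point fixed in the world has none). Each returns a list of dicts, best first, with "score" (0 to 1); they miss things now and then, are a little off and sometimes report something else, mostly with a low value. They report only what shows in the picture. A call takes as long as a camera call. They do not tell look-alikes from the thing itself.
- search_frame(camera, name): "at" ([x, y, z] in m, in world coordinates, good to about 4 mm: the middle of the surface that is visible of it).
- tip_of(camera, name): "at" ([x, y, z] in m, in world coordinates, good to about 4 mm: a listed point, or the origin of a listed thing).
The state is a dict: "t": time; "joint_positions": joint angles; "joint_velocities": joint speeds; "tau": joint torques, N m; "ee_pos": TCP position; "tcp_rot": TCP orientation; "wrist_force": force on the tool from outside, world axes, zero at the start; "moment": the same for the moment, N m; "gripper_width": finger opening in m.
Only numpy, scipy, OpenCV 4.12 (cv2) and the standard library are available. Lean on these libraries where they do the work, as an engineer would, in place of code of your own. Each camera call takes 0.05 s, during which the arm holds its last target.

### The job

The spun samples are to be unloaded: lift the blue cap straight up off the centrifuge bucket by its white grip and park it, grip outwards, in the inclined cap holder. Lay it on the runners at the slope the holder happens to be clamped at and slide it down under the lip, past the two sprung jaws, gently but fully home until the jaws have closed behind it. Do not lay the cap on the table, leave the bucket standing where it is, and do not disturb the other things on the bench.

Things in the scene. Friction and masses are not known exactly. Their poses are not given: they have to be found in the camera images.
- cap: blue round cap, 0.14 kg, loose on the bucket. Flange 104 mm across, 6 mm thick; origin in the centre of its underside, z up. Below, a plug 80 mm across reaches 12 mm down into the bucket; above, a low dome to z = 12.5 mm and a white upright bar grip, 16 mm thick (along x), 62 mm long (along y), top at z = 45 mm. Being round, it may sit in the holder at any turn about its z
- cap_grip (a point): point in the white bar grip, on the cap's axis, 34 mm above the cap's origin (11 mm below the grip's top); axes as the cap's
- bucket: aluminium centrifuge bucket with four tubes in it, standing loose on the table, about 0.9 kg; round, 100 mm across, bosses 118 mm over its sides (along y), 145 mm tall, 84 mm bore; origin in the centre of its underside, z up
- holder: inclined cap holder, fixed: grey foot 136 x 156 mm, two cheeks with clamp knobs, between them a black U-shaped frame, open at its high end (holder's +x); origin on the table below the seat. The frame was clamped at some slope from 0.33 to 0.67 rad, which no reading gives: look, or feel for its high end. It turns about a level axis (y) 12 mm under the seat, so the seat stays put within 2 mm
- holder_seat (a point): where the cap's origin lies when home, 75 mm above the table. Axes are the holder's: x level, towards the high end, y across, z up. From here two straight runners for the cap's flange go up the slope, 44 to 61 mm either side of the middle; they end 86 mm up the slope and are free above. The gap takes the plug. A cap laid on them 80 mm up the slope is clear of lip and jaws
- jaw_left (a joint): sprung jaw at the seat's +y side: 0 closed, about 0.2 rad pushed apart. Its orange roller (10 mm across, top 14 mm over the runners) stands 28 mm up the slope, 49.5 mm off the middle. The flange pushes both jaws apart while its centre comes from about 55 to 28 mm above the seat (about 10 N along the slope); then they close behind it
- jaw_right (a joint): sprung jaw at the seat's -y side, likewise. Below the jaws, round the frame's low end (from 24 mm up the slope), a wall of 53.5 mm inner radius stops the flange, and a lip overhangs it: underside 10 mm, top 13.5 mm over the runners, mouth flared from 24 to 13 mm up the slope
- dropper_green: bystander: dropper bottle with green cap, 26 mm across, 80 mm tall, standing; origin in the centre of its underside
- dropper_red: bystander: dropper bottle with red cap, 26 mm across, 80 mm tall, standing; origin in the centre of its underside
- tip_box: bystander: blue box of pipette tips with clear lid, 96 x 126 x 85 mm; origin in the centre of its underside
- tape_roll: bystander: roll of beige tape lying flat, 85 mm across, 24 mm high; origin in the centre of its underside
- timer: bystander: white bench timer, 40 x 68 x 59 mm; origin in the centre of its underside
- blood_tube: bystander: blood sample tube with red cap lying down, 19 x 112 x 19 mm; origin in the centre of its underside
- forceps: bystander: steel forceps lying flat, 16 x 131 x 10 mm; origin in the centre of its underside
There are look-alikes about, which are no part of the job. Of the things shaped like the cap, the blue one is meant.

How it is judged:
By the outcome, as a careful person would: the job done as asked, in the order asked, and still so for the second after the job is handed in, with the robot touching nothing.
It also fails if it takes over 48 s, if anything falls off the work surface, if the arm or the gripper's body presses on something with over 40 N, if the wrist force passes 120 N, or if a joint passes its speed limit or range.

## Working session

There is one attempt and no reset: what is moved stays moved. The work goes in short steps, each a Python script; the robot and the scene stay as the last script left them, time stands still between calls to the robot, and variables do not carry over. Pictures are saved under pics/ and viewed, and the job is handed in when it is done.

```bash
ls; mkdir -p pics
python3 - <<'E'
from station import env, effector, solver, viewer, workorder, search_frame, tip_of
import cv2, numpy as np
s=env.sense(); print(s['t'],s['ee_pos'],s['tcp_rot'],s['wrist_force'],s['gripper_width'])
for c in ['scene','top','wrist']:
    p,d=viewer.read_camera(c); cv2.imwrite(f'pics/a_{c}.png',p[:,:,::-1]); np.savez(f'pics/a_{c}.npz',p=p,d=d)
    print(c,viewer.camera_info(c))
for c in ['scene','top']:
  for n in ['cap','bucket','holder','holder_seat','cap_grip','jaw_left','jaw_right']:
    print(c,n,[(np.round(x['at'],4).tolist(),round(x['score'],2)) for x in tip_of(c,n)] if n[:3]!='jaw' else [(np.round(x['at'],4).tolist(),round(x['score'],2)) for x in search_frame(c,n)])
print(env.sense()['t'])
E
```

```text
pics
0.0 [ 0.19915246 -0.61814355  0.21364473] [[-9.51803852e-01 -6.58787412e-04  3.06706691e-01]
 [-3.06707368e-01  1.59851539e-03 -9.51802519e-01]
 [ 1.36760154e-04 -9.99998505e-01 -1.72352805e-03]] [-0.29018926 -0.45101962  0.30887104] 0.09181307733992007
scene {'intrinsics': array([[483.42553436,   0.        , 311.53774154],
       [  0.        , 483.42553436, 235.6333499 ],
       [  0.        ,   0.        ,   1.        ]]), 'eye': array([-0.03239884,  0.45868453,  0.93215562]), 'rotation': array([[-0.57805929,  0.61753823, -0.53337979],
       [-0.81599342, -0.43628361,  0.37922466],
       [ 0.00148086,  0.65444874,  0.75610493]])}
top {'intrinsics': array([[588.88533289,   0.        , 325.67052472],
       [  0.        , 588.88533289, 248.87314549],
       [  0.        ,   0.        ,   1.        ]]), 'eye': array([0.29714661, 0.03608262, 1.34356628]), 'rotation': array([[ 0.04591414,  0.97900636, -0.19859114],
       [-0.99893511,  0.04589894, -0.00468246],
       [ 0.00453097,  0.19859465,  0.98007124]])}
wrist {'intrinsics': array([[371.64829954,   0.        , 320.8390870
[... 758 characters left out ...]
0649, 0.1797], 0.72), ([0.634, 0.3858, 0.0451], 0.64)]
scene jaw_left [([0.4531, -0.1447, 0.094], 0.59), ([0.5147, -0.1634, 0.0082], 0.44)]
scene jaw_right [([0.5845, -0.1712, 0.0975], 0.49)]
top cap [([0.6352, 0.3842, 0.0116], 0.85), ([0.5014, 0.0612, 0.1438], 0.78)]
top bucket [([0.4992, 0.0646, -0.0023], 0.89)]
top holder [([0.518, -0.1774, -0.0004], 0.96)]
top holder_seat [([0.5156, -0.1813, 0.077], 0.75)]
top cap_grip [([0.6319, 0.3837, 0.0493], 0.89), ([0.4981, 0.0616, 0.1777], 0.74), ([0.5167, -0.1855, 0.0783], 0.49), ([0.4308, 0.1982, 0.0034], 0.39)]
top jaw_left [([0.4607, -0.1428, 0.097], 0.52)]
top jaw_right [([0.5824, -0.1753, 0.0926], 0.56), ([0.4258, 0.1929, 0.0456], 0.4)]
0.85
```

View pics/a_scene.png

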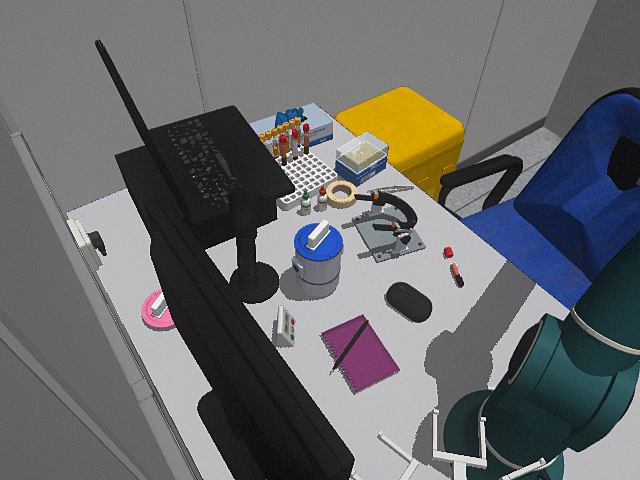

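View pics/a_top.png

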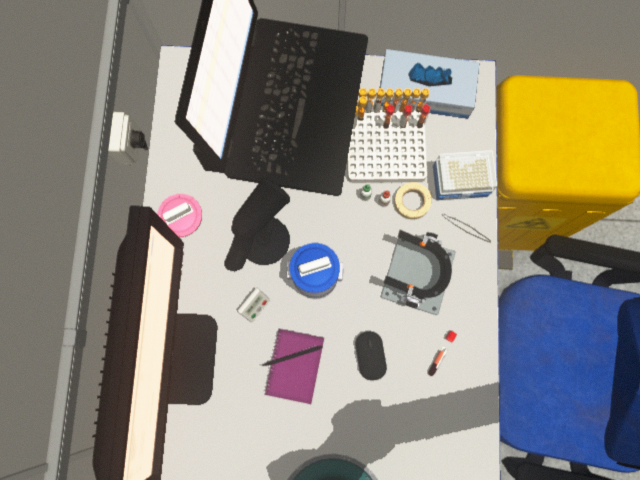

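View pics/a_wrist.png

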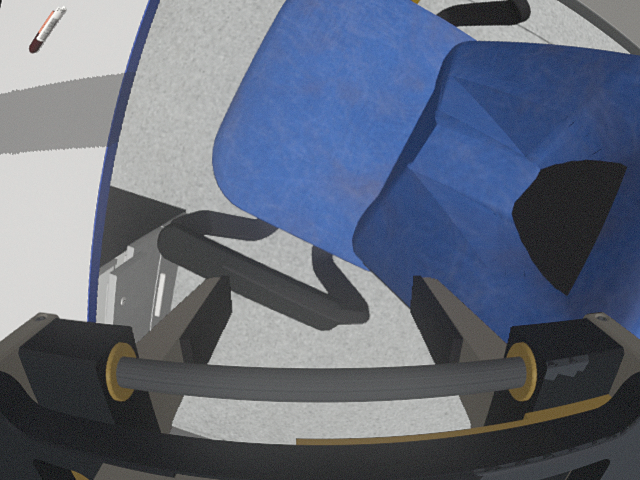

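The blue cap sits on the bucket at top (315,268), with the bar grip running along pixel columns. The holder is at top (420,272) and its open high end faces left, towards world +y. The pink cap at (180,214) is the look-alike. Next I'll measure the holder slope and yaw, and the cap's position, from depth.

```bash
cat > h.py <<'E'
import numpy as np, cv2
from station import env, effector, solver, viewer, workorder, search_frame, tip_of
def cloud(c,p,d):
    i=viewer.camera_info(c); K=i['intrinsics']; v,u=np.mgrid[:480,:640]
    X=np.stack([(u-K[0,2])/K[0,0]*d,-(v-K[1,2])/K[1,1]*d,-d],-1)
    return X@i['rotation'].T+i['eye']
E
python3 - <<'E'
from h import *
for c in ['top','scene']:
    z=np.load(f'pics/a_{c}.npz'); p,d=z['p'].astype(int),z['d']; W=cloud(c,p,d)
    np.save(f'pics/W_{c}.npy',W)
    blue=(p[...,2]>150)&(p[...,0]<90)&(p[...,1]<130)
    m=blue&(abs(W[...,0]-.5)<.1)&(abs(W[...,1]-.06)<.1)&(d>0)&(W[...,2]>.12)
    fl=m
    P=W[fl]; print(c,'blue',m.sum(),np.percentile(P[:,2],[2,25,50,75,98]).round(4), (P.min(0)+P.max(0))/2)
    white=(p.min(-1)>150)&(abs(W[...,0]-.5)<.06)&(abs(W[...,1]-.06)<.06)&(W[...,2]>.165)
    Q=W[white]; print('white',len(Q),Q.min(0).round(4),Q.max(0).round(4))
    T=Q[Q[:,2]>np.percentile(Q[:,2],90)-.006]
    r=cv2.minAreaRect((T[:,:2]*1000).astype(np.float32)); print('bar',r)
    # holder
    m=(abs(W[...,0]-.52)<.1)&(abs(W[...,1]+.18)<.13)&(d>0)&(W[...,2]>.03)
    P=W[m]; print('hold',len(P),P[:,2].max())
    # other obstacles
    for name,box in [('stand',(.45,.75,.1,.3)),]:
        m=(W[...,0]>box[0])&(W[...,0]<box[1])&(W[...,1]>box[2])&(W[...,1]<box[3])&(W[...,2]>.05)
        Q=W[m]; print(name,Q.min(0),Q.max(0))
    x0,y0,x1,y1=(370,220,470,320) if c=='top' else (340,175,440,275)
    crop=z['p'][y0:y1,x0:x1,::-1]; cv2.imwrite(f'pics/crop_{c}.png',cv2.resize(crop,(600,600),interpolation=cv2.INTER_NEAREST))
    # height map crop
    H=np.clip(W[y0:y1,x0:x1,2]/.2*255,0,255).astype(np.uint8)
    cv2.imwrite(f'pics/hm_{c}.png',cv2.applyColorMap(cv2.resize(H,(600,600),interpolation=cv2.INTER_NEAREST),cv2.COLORMAP_JET))
E
```

```text
top blue 1475 [0.1464 0.1507 0.1533 0.1559 0.1603] [0.49920275 0.06424558 0.14430748]
white 276 [0.4839 0.0336 0.165 ] [0.5165 0.0933 0.1962]
bar ((500.088623046875, 63.328147888183594), (15.17208480834961, 61.0017204284668), 20.505685806274414)
hold 1657 0.1158956396738342
stand [0.4506439  0.10002481 0.05001364] [0.74999813 0.29989133 0.4234047 ]
scene blue 984 [0.1477 0.1506 0.153  0.1553 0.1584] [0.5007074  0.06314043 0.16785053]
white 164 [0.4826 0.0344 0.1672] [0.515  0.0924 0.1928]
bar ((499.9671325683594, 62.86494827270508), (15.559639930725098, 61.867042541503906), 22.0102481842041)
hold 1253 0.11194384959346171
stand [0.45011649 0.10000421 0.05002708] [0.74996222 0.29999726 0.42003624]
```

View pics/crop_top.png

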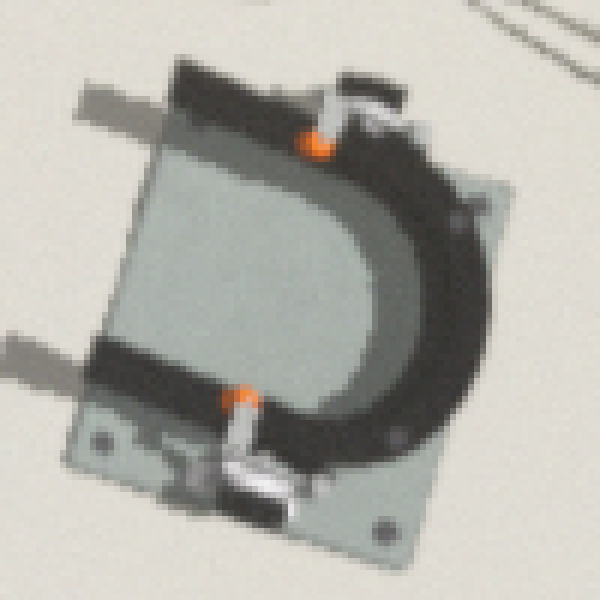

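View pics/crop_scene.png

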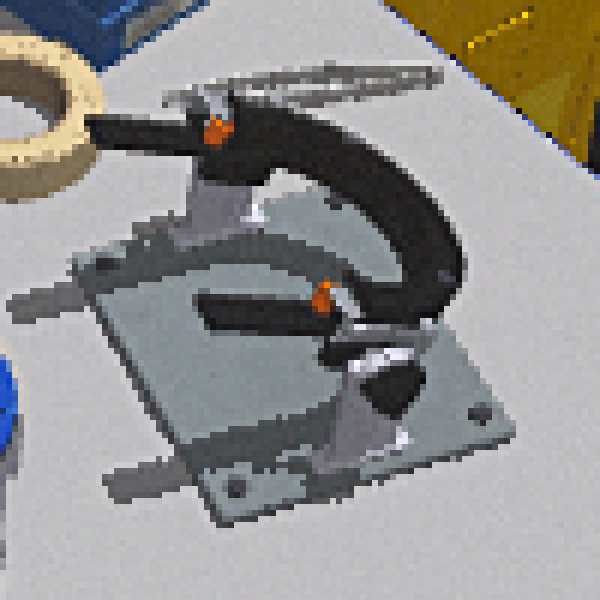

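View pics/hm_top.png

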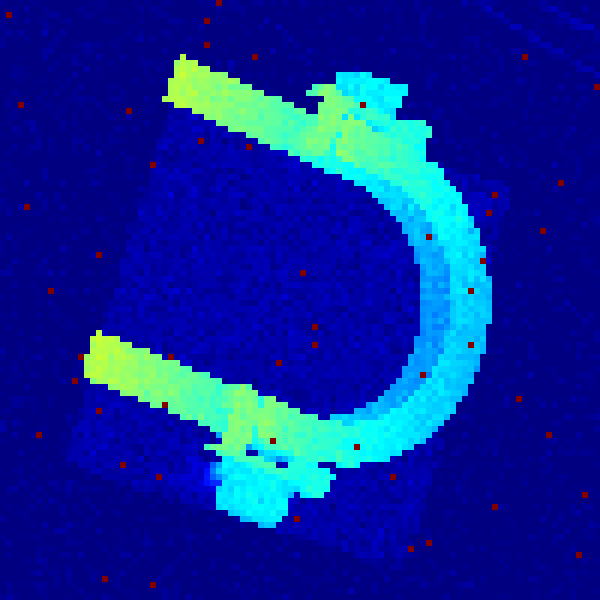

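Run:
```python
from h import *
from scipy.optimize import least_squares
for c in ['top','scene']:
    z=np.load(f'pics/a_{c}.npz'); p,d=z['p'].astype(int),z['d']; W=np.load(f'pics/W_{c}.npy')
    dark=(p.max(-1)<70)
    near=(abs(W[...,0]-.52)<.12)&(abs(W[...,1]+.18)<.15)&(d>0)&(W[...,2]<.16)
    yaw=np.radians(77); s=np.array([.5165,-.181])
    for it in range(6):
        hx=np.array([np.cos(yaw),np.sin(yaw)]); hy=np.array([-hx[1],hx[0]])
        L=np.stack([(W[...,:2]-s)@hx,(W[...,:2]-s)@hy],-1)
        m=near&dark&(W[...,2]>.075)&(L[...,0]>.038)&(L[...,0]<.085)&(abs(L[...,1])<.07)&(abs(L[...,1])>.035)
        # plane
        A=np.c_[L[m],np.ones(m.sum())]; zz=W[m][:,2]
        co=least_squares(lambda q:A@q-zz,[.5,0,.075],loss='soft_l1',f_scale=.001).x
        # yaw from each rail midline
        sl=[];off=[]
        for sg in (1,-1):
            k=m&(L[...,1]*sg>0); a=L[k]; f=np.polyfit(a[:,0],a[:,1],1); sl.append(f[0]); off.append(np.polyval(f,.06))
        yaw+=np.mean(sl)*.7; s=s+hy*np.mean(off)*.7
    print(c,m.sum(),'plane',co,'slope',np.arctan(co[0]),'yaw',yaw,sl,off,'s',s, 'res',np.std(A@co-zz))
    org=(p[...,0]>180)&(p[...,2]<90)&(p[...,1]<170)&near&(W[...,2]>.05)
    for sg in (1,-1):
        k=org&(L[...,1]*sg>0); print('roller',k.sum(),L[k].mean(0),W[k].mean(0))
    k=near&dark&(W[...,2]>.05); print('ext',np.percentile(L[k][:,0],[.5,99.5]), 'rail top x', L[m][:,0].max())
    k=near&dark&(W[...,2]>.03)&(abs(L[...,1])<.015); print('low end x',L[k][:,0].min(),np.c_[L[k][:,0],W[k][:,2]][np.argsort(L[k][:,0])][::3].round(4).tolist())
    f=near&(abs(W[...,2]-.008)<.008)&(abs(p[...,0]-p[...,2])<30)&(p[...,0]>60)&(p[...,0]<190)
```

```text
top 254 plane [4.83680214e-01 2.17603226e-04 7.10688618e-02] slope 0.4505067496133898 yaw 1.322309197734866 [np.float64(-0.009330445877401698), np.float64(0.009481417652549092)] [np.float64(0.0522073077575456), np.float64(-0.05222274723911704)] s [ 0.51676416 -0.18104447] res 0.002198371240039873
roller 5 [0.02973575 0.04724668] [ 0.47827867 -0.14059893  0.09975843]
roller 10 [ 0.02713452 -0.04861784] [ 0.57055765 -0.16670185  0.09682352]
ext [-0.05102259  0.08183139] rail top x 0.08343243977647237
low end x -0.05168715106019488 [[-0.0517, 0.0663], [-0.0515, 0.0646], [-0.0508, 0.0622], [-0.0504, 0.0669], [-0.0499, 0.0637], [-0.0493, 0.064], [-0.0487, 0.0631], [-0.0484, 0.0634], [-0.0477, 0.0658], [-0.0471, 0.0657], [-0.0466, 0.0619], [-0.0462, 0.0655], [-0.046, 0.0617], [-0.045, 0.0652], [-0.0445, 0.0615], [-0.0443, 0.067], [-0.0434, 0.0662], [-0.043, 0.0672], [-0.0423, 0.0693], [-0.0417, 0.0623], [-0.0415, 0.0714], [-0.0411, 0.0689], [-0.0408, 0.0688], [-0.0405, 0.0677], [-0.04, 0.0633], [-0.0396, 0.0591], [-0.0395, 0.0651], [-0.0393, 0.0546], [-0.0393, 0.0503], [-0.0387, 0.051], [-
[... 637 characters left out ...]
 [ 0.02982731 -0.04797897] [ 0.56906556 -0.16466263  0.09702458]
ext [-0.05175047  0.08461855] rail top x 0.0847162814889648
low end x -0.0530388499958831 [[-0.053, 0.0619], [-0.0522, 0.0607], [-0.0512, 0.0624], [-0.0485, 0.0645], [-0.0475, 0.066], [-0.046, 0.0648], [-0.0455, 0.0682], [-0.0445, 0.0551], [-0.0441, 0.0667], [-0.0439, 0.0521], [-0.0433, 0.0666], [-0.0429, 0.0537], [-0.0423, 0.0507], [-0.0415, 0.0668], [-0.0412, 0.0525], [-0.0408, 0.0641], [-0.0403, 0.0678], [-0.0401, 0.0531], [-0.0393, 0.0668], [-0.0391, 0.0656], [-0.0384, 0.0547], [-0.0374, 0.0538], [-0.036, 0.0561], [-0.0352, 0.0562], [-0.034, 0.0569], [-0.0332, 0.0516], [-0.0325, 0.0582], [-0.0311, 0.0551], [-0.0308, 0.053]]
```

```bash
cat >> h.py <<'E'
YAW=1.315; SLOPE=0.44; SEAT=np.array([.516,-.181,.0745])
def hframe(a=None,yaw=None):
    a=SLOPE if a is None else a; yaw=YAW if yaw is None else yaw
    hx=np.array([np.cos(yaw),np.sin(yaw),0]); s=np.cos(a)*hx+np.array([0,0,np.sin(a)]); n=-np.sin(a)*hx+np.array([0,0,np.cos(a)])
    return s,np.cross(n,s),n
def R(y,z): return np.stack([np.cross(y,z),y,z],1)
BAR=np.radians(21.2); CAP=np.array([.5,.0632,.145])
w=np.array([np.cos(BAR),np.sin(BAR),0]); DN=np.array([0,0,-1.])
E
python3 - <<'E'
from h import *
W=np.load('pics/W_top.npy').reshape(-1,3); V=np.load('pics/W_scene.npy').reshape(-1,3)
for P in (W,V):
    m=(P[:,2]>.2)&(P[:,2]<.6)&(P[:,0]>.3)&(P[:,0]<.8)&(P[:,1]<.3)&(P[:,1]>-.4); Q=P[m]
    print(len(Q),Q.min(0),Q.max(0))
    L=(Q-CAP); a=L@w; b=L@np.array([-w[1],w[0],0]); 
    g=np.hypot(np.maximum(abs(a)-.095,0),np.maximum(abs(b)-.04,0)); o=np.argsort(g)[:400:40]; print(np.c_[g[o],Q[o]].round(3))
s,hy,n=hframe()
for sb in (1,-1):
    q0=env.sense()['joint_positions']
    for h in (.04,.15):
        T=CAP+[0,0,.038-.019+h]; q=solver.inverse_kinematics(T,R(DN,sb*w)); print('cap',sb,h,None if q is None else np.round(q,2))
    for u in (0,.08):
      for h in (0,.1):
        T=SEAT+u*s+n*(.019+h); q=solver.inverse_kinematics(T,R(-n,sb*s)); print('hold',sb,u,h,None if q is None else np.round(q,2))
    tx=np.cross(DN,sb*w)
    for hh in (.25,.3):
        q=solver.inverse_kinematics(np.array([.525,-.15,hh])+.05*tx,R(DN,sb*w)); print('look',sb,None if q is None else np.round(q,2))
E
```

```text
5434 [0.52989829 0.11881286 0.2000185 ] [0.79996885 0.29989133 0.42455332]
[[0.018 0.584 0.15  0.22 ]
 [0.022 0.584 0.154 0.235]
 [0.025 0.593 0.151 0.239]
 [0.027 0.57  0.161 0.233]
 [0.029 0.589 0.16  0.244]
 [0.031 0.587 0.163 0.25 ]
 [0.033 0.609 0.135 0.227]
 [0.034 0.612 0.132 0.224]
 [0.036 0.569 0.17  0.244]
 [0.037 0.593 0.167 0.252]]
2482 [0.53053288 0.11679161 0.20004778] [0.79996084 0.29999726 0.4204904 ]
[[0.018 0.585 0.149 0.22 ]
 [0.024 0.582 0.158 0.243]
 [0.029 0.57  0.163 0.239]
 [0.033 0.605 0.144 0.238]
 [0.035 0.579 0.17  0.255]
 [0.038 0.573 0.173 0.256]
 [0.041 0.576 0.176 0.257]
 [0.043 0.598 0.17  0.25 ]
 [0.045 0.551 0.175 0.233]
 [0.048 0.566 0.182 0.256]]
cap 1 0.04 [ 0.54  0.38 -0.89  1.92  0.35  1.   -0.13]
cap 1 0.15 [ 0.58  0.24 -0.89  1.79  0.2   1.21  0.  ]
hold 1 0 0 [ 1.09  0.69 -0.74  1.85  0.02  0.83  1.75]
hold 1 0 0.1 [ 1.16  0.58 -0.75  1.76 -0.05  1.04  1.82]
hold 1 0.08 0 [ 1.    0.62 -0.77  1.88 -0.03  0.82  1.66]
hold 1 0.08 0.1 [ 1.08  0.49 -0.77  1.8  -0.12  1.03  1.74]
look 1 [ 0.75  0.38 -0.59  1.72  0.23  1.11  0.46]
look 1 [ 0.75  0.33 -0.58  1.66  0.19  1.21  0.49]
cap -1 0.04 [-1.22  0.54  1.37  2.02 -0.61  1.09 -2.34]
cap -1 0.15 [-1.34  0.29  1.39  1.89 -0.3   1.22 -2.62]
hold -1 0 0 [ 0.69  0.56 -0.19  1.88 -0.43  0.88 -1.01]
hold -1 0 0.1 [ 0.72  0.45 -0.14  1.79 -0.4   1.08 -1.02]
hold -1 0.08 0 [ 0.59  0.48 -0.22  1.91 -0.44  0.87 -1.13]
hold -1 0.08 0.1 [ 0.63  0.38 -0.18  1.82 -0.42  1.08 -1.14]
look -1 [ 0.3   0.22 -0.19  1.88  0.05  1.05 -2.68]
look -1 [ 0.34  0.18 -0.23  1.81  0.04  1.16 -2.68]
```

Run:
```python
from h import *
tx=np.cross(DN,w)
env.reach(np.array([.525,-.14,.25])+.05*tx,R(DN,w))
s=env.sense(); print(s['t'],s['ee_pos'],np.round(s['joint_positions'],3),s['wrist_force'])
p,d=viewer.read_camera('wrist'); cv2.imwrite('pics/b_wrist.png',p[:,:,::-1]); np.savez('pics/b_wrist.npz',p=p,d=d,pos=s['ee_pos'],rot=s['tcp_rot'])
print([(np.round(x['at'],4).tolist(),round(x['score'],2)) for x in tip_of('wrist','holder_seat')])
```

```text
2.8417 [ 0.54260978 -0.18833778  0.24972863] [ 0.747  0.378 -0.6    1.724  0.235  1.112  0.443] [0.65636133 0.18450003 0.18729262]
[([0.5168, -0.177, 0.0742], 0.55)]
```

View pics/b_wrist.png

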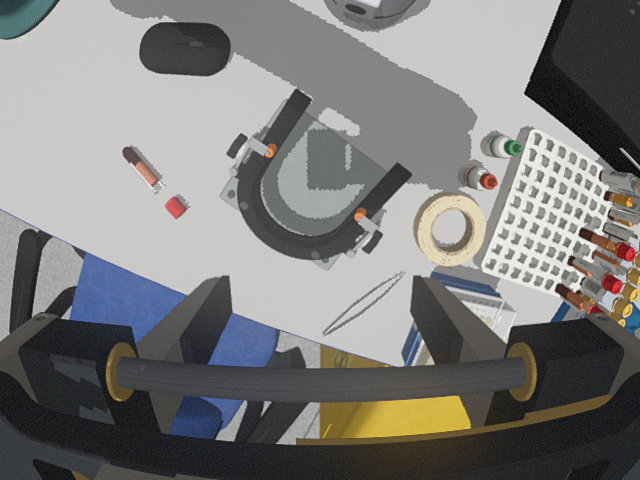

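The wrist view shows the holder's U at about (310,190), rollers at (270,151) and (360,215), and free rail ends at (300,97) and (402,172). I'll fit the slope and pose from this depth.

```bash
cat >> h.py <<'E'
def wcloud(d,pos,rot):
    i=viewer.camera_info('wrist'); K=i['intrinsics']; T=i['T_tool_cam']; v,u=np.mgrid[:480,:640]
    x=u-K[0,2]; y=v-K[1,2]; r=np.hypot(x,y)+1e-9; th=r/K[0,0]; k=np.tan(th)/r*d
    X=np.stack([x*k,-y*k,-d],-1); X=X@T[:3,:3].T+T[:3,3]
    return X@rot.T+pos
E
python3 - <<'E'
from h import *
from scipy.optimize import least_squares
z=np.load('pics/b_wrist.npz'); p,d=z['p'].astype(int),z['d']; W=wcloud(d,z['pos'],z['rot'])
tb=(abs(W[...,0]-.5)<.08)&(W[...,1]<-.0)&(W[...,1]>-.06)&(abs(W[...,2])<.02); print('table z',np.median(W[tb][:,2]),tb.sum())
dark=(p.max(-1)<75)
near=(abs(W[...,0]-.52)<.12)&(abs(W[...,1]+.18)<.15)&(d>0)&(W[...,2]<.16)
yaw=1.31; s=np.array([.516,-.181])
for it in range(8):
    hx=np.array([np.cos(yaw),np.sin(yaw)]); hy=np.array([-hx[1],hx[0]])
    L=np.stack([(W[...,:2]-s)@hx,(W[...,:2]-s)@hy],-1)
    m=near&dark&(W[...,2]>.075)&(L[...,0]>.038)&(L[...,0]<.085)&(abs(L[...,1])<.07)&(abs(L[...,1])>.035)
    A=np.c_[L[m],np.ones(m.sum())]; zz=W[m][:,2]
    co=least_squares(lambda q:A@q-zz,[.5,0,.075],loss='soft_l1',f_scale=.001).x
    sl=[];off=[]
    for sg in (1,-1):
        k=m&(L[...,1]*sg>0); a=L[k]; f=np.polyfit(a[:,0],a[:,1],1); sl.append(f[0]); off.append(np.polyval(f,.06))
    yaw+=np.mean(sl)*.7; s=s+hy*np.mean(off)*.7
print(m.sum(),'plane',co,'slope',np.arctan(co[0]),'yaw',yaw,sl,off,'s',s,'res',np.std(A@co-zz))
org=(p[...,0]>170)&(p[...,2]<100)&(p[...,1]<170)&near&(W[...,2]>.05)
rr=[]
for sg in (1,-1):
    k=org&(L[...,1]*sg>0); print('roller',k.sum(),L[k].mean(0),W[k].mean(0)); rr.append(W[k].mean(0))
k=near&dark&(W[...,2]>.05); print('ext',np.percentile(L[k][:,0],[.5,99.5]),'rail end x',np.sort(L[m][:,0])[-6:])
k=near&dark&(W[...,2]>.057)&(abs(L[...,1])<.02); print('low end',np.percentile(L[k],[1,99],axis=0),np.median(W[k][:,2]))
# rail half by half slope
for sg in (1,-1):
    k=m&(L[...,1]*sg>0); f=np.polyfit(L[k][:,0],W[k][:,2],1); print(sg,k.sum(),np.arctan(f[0]),f[1])
# white bar if visible
E
```

```text
table z -0.00033943102458700025 7176
1894 plane [0.45712439 0.00161717 0.07364118] slope 0.4287627540382791 yaw 1.3118830768901908 [np.float64(0.007234444474150443), np.float64(-0.0072239624453907135)] [np.float64(0.0518236994248042), np.float64(-0.05182830081899475)] s [ 0.51775277 -0.18146715] res 0.0008205421108414397
roller 45 [0.02566084 0.04768111] [ 0.47822946 -0.14445326  0.09677087]
roller 41 [ 0.02529136 -0.04782826] [ 0.57046069 -0.16926405  0.09734365]
ext [-0.0535552   0.08233288] rail end x [0.08286512 0.08289389 0.08292571 0.08294381 0.08294967 0.08303598]
low end [[-0.05469605 -0.01965941]
 [-0.03259736  0.01975229]] 0.06584431768035243
1 942 0.428345470482881 0.07375704598155791
-1 952 0.4283393020312656 0.07354787843330314
```

```bash
sed -i 's/^YAW=.*/YAW=1.312; SLOPE=0.4288; SEAT=np.array([.5186,-.1781,.0751])/' h.py
python3 - <<'E'
from h import *
tx=np.cross(DN,w)
env.reach(CAP+np.array([0,0,.12])+.06*tx,R(DN,w))
s=env.sense(); print(s['t'],s['ee_pos'],np.round(s['joint_positions'],3))
p,d=viewer.read_camera('wrist'); cv2.imwrite('pics/c_wrist.png',p[:,:,::-1])
W=wcloud(d,s['ee_pos'],s['tcp_rot']); q=p.astype(int)
white=(q.min(-1)>140)&(np.hypot(W[...,0]-.5,W[...,1]-.063)<.045)&(W[...,2]>.18)&(W[...,2]<.2)
Q=W[white]; print(len(Q),np.median(Q[:,2]),Q[:,2].max())
T=Q[Q[:,2]>np.median(Q[:,2])-.003]; print(cv2.minAreaRect((T[:,:2]*1000).astype(np.float32)),T.mean(0))
b=(q[...,2]>120)&(q[...,0]<90)&(np.hypot(W[...,0]-.5,W[...,1]-.063)<.06)&(W[...,2]>.14)
B=W[b]; print(cv2.minEnclosingCircle((B[:,:2]*1000).astype(np.float32)),np.percentile(B[:,2],[2,50,98]))
E
```

```text
3.7417 [0.52207419 0.00532745 0.26483644] [ 0.515  0.282 -0.699  1.822  0.203  1.109  0.113]
2140 0.18917249568333938 0.1918594888287612
((499.6653747558594, 61.54814147949219), (15.89683723449707, 61.31615447998047), 20.71930503845215) [0.49959265 0.06176034 0.18910196]
((499.7151184082031, 61.859771728515625), 51.357975006103516) [0.14941211 0.15380833 0.15791473]
```

View pics/c_wrist.png

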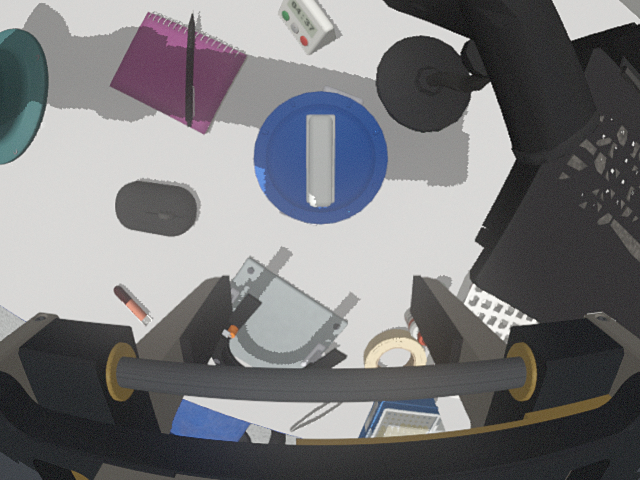

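```bash
sed -i 's/^BAR=.*/BAR=np.radians(20.9); CAP=np.array([.4998,.0623,.1445])/' h.py
python3 - <<'E'
from h import *
env.reach(CAP+[0,0,.019+.07],R(DN,w))
env.movel(CAP+[0,0,.0195],rate=.1)
s=env.sense(); print(s['t'],s['ee_pos'],s['wrist_force'])
effector.grasp(squeeze=40)
s=env.sense(); print(s['t'],s['ee_pos'],s['wrist_force'],s['moment'],s['gripper_width'])
E
```

```text
5.0083 [0.50029511 0.06233771 0.16444652] [ 0.4657559  -0.153079    0.52954243]
6.1417 [0.49978324 0.06228986 0.16400241] [ 1.24472409 -0.18706124 -0.5852425 ] [-0.01280487 -0.10207142 -0.05193365] 0.015650629460366595
```

```bash
cat >> h.py <<'E'
G=.0195
def pose(u,h,sb=1,v=0.,da=0.):
    s,hy,n=hframe()
    s2,_,n2=hframe(SLOPE+da)
    return SEAT+u*s+h*n+v*hy+G*n2, R(-n2,sb*s2)
def st(tag=''):
    s=env.sense(); a,hy,n=hframe(); f=np.array(s['wrist_force']); M=np.array(s['moment']); e=np.array(s['ee_pos'])-G*n-SEAT
    print(tag,'t%.2f'%s['t'],'u,v,h mm',np.round([e@a*1000,e@hy*1000,e@n*1000],2),'F s,y,n',np.round([f@a,f@hy,f@n],2),'M',np.round([M@a,M@hy,M@n],2),'w%.4f'%s['gripper_width'])
    return s
E
python3 - <<'E'
from h import *
env.movel(CAP+[0,0,.0195+.03],rate=.06)
env.movel(CAP+[0,0,.0195+.12],rate=.15)
s=env.sense(); print(s['t'],s['ee_pos'],s['wrist_force'],s['moment'],s['gripper_width'])
for sb in (1,-1):
    for u,h in ((.1,.1),(.08,.01),(0,0)):
        T,O=pose(u,h,sb); q=solver.inverse_kinematics(T,O); print(sb,u,h,None if q is None else np.round(q,2))
p,d=viewer.read_camera('scene'); cv2.imwrite('pics/d_scene.png',p[:,:,::-1])
print(np.round(s['joint_positions'],2))
E
```

```text
7.5417 [0.4991741  0.06203419 0.28307268] [ 0.31741258  0.16320612 -2.3732195 ] [-0.10433198 -0.05407561  0.01588961] 0.015862937658914656
1 0.1 0.1 [ 1.05  0.47 -0.78  1.8  -0.12  1.03  1.69]
1 0.08 0.01 [ 1.01  0.6  -0.79  1.88 -0.02  0.84  1.64]
1 0 0 [ 1.08  0.69 -0.74  1.85  0.03  0.83  1.73]
-1 0.1 0.1 [ 0.69  0.37 -0.31  1.82 -0.36  1.06 -1.24]
-1 0.08 0.01 [ 0.67  0.48 -0.33  1.9  -0.36  0.87 -1.21]
-1 0 0 [ 0.75  0.57 -0.29  1.87 -0.35  0.85 -1.09]
[ 0.45  0.23 -0.74  1.84  0.17  1.14  0.02]
```

View pics/d_scene.png

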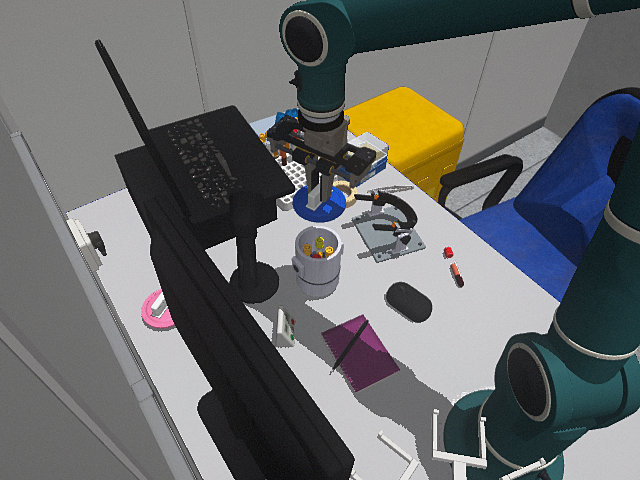

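```bash
python3 - <<'E'
from h import *
T,O=pose(.1,.1); env.reach(T,O); st('pre')
T,O=pose(.08,.02); env.movel(T,frame=O,rate=.12); st('above'); 
env.pause(.2); s=st('still')
for c in ('scene','top'):
    p,d=viewer.read_camera(c); cv2.imwrite(f'pics/e_{c}.png',p[:,:,::-1]); np.savez(f'pics/e_{c}.npz',p=p,d=d)
p,d=viewer.read_camera('wrist'); cv2.imwrite('pics/e_wrist.png',p[:,:,::-1])
E
python3 -c "
import cv2
a=cv2.imread('pics/e_scene.png')[130:290,290:450];b=cv2.imread('pics/e_top.png')[200:340,340:480]
import numpy as np
cv2.imwrite('pics/e_crop.png',np.hstack([cv2.resize(a,(400,400)),cv2.resize(b,(400,400))]))"
```

```text
pre t9.07 u,v,h mm [100.81   0.18  99.62] F s,y,n [-0.46  0.24 -0.86] M [-0.12  0.48  0.07] w0.0154
above t9.91 u,v,h mm [80.33 -0.54 20.5 ] F s,y,n [-0.82 -0.33 -1.24] M [-0.08  0.52  0.07] w0.0156
still t10.11 u,v,h mm [80.02 -0.53 20.77] F s,y,n [-0.11  0.22 -1.66] M [-0.14  0.47  0.05] w0.0158
```

View pics/e_crop.png

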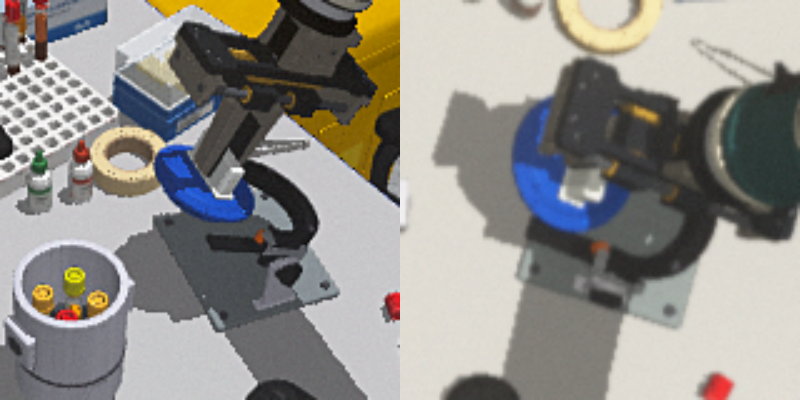

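View pics/e_wrist.png

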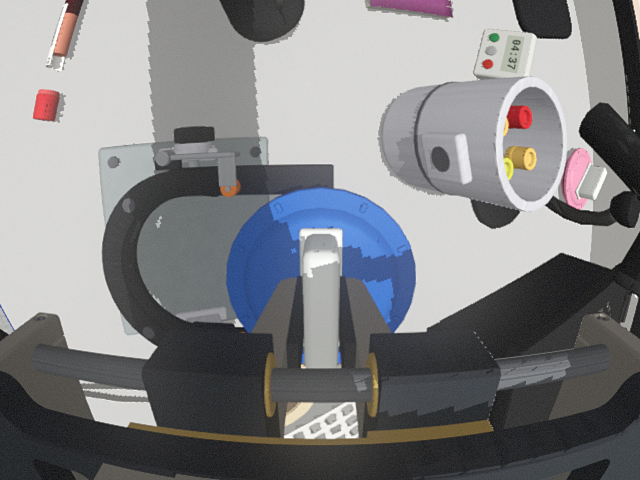

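Run:
```python
from h import *
s,hy,n=hframe()
f0=np.array(env.sense()['wrist_force'])@n
for h in (.008,.005,.003,.002,.001,0,-.001,-.002,-.003):
    T,O=pose(.08,h); env.movel(T,frame=O,rate=.04); env.pause(.08)
    q=st('h%.0f'%(h*1000)); 
    if np.array(q['wrist_force'])@n-f0>4: break
```

```text
h8 t10.79 u,v,h mm [ 8.007e+01 -5.000e-02  7.920e+00] F s,y,n [-1.15 -0.47 -1.66] M [-0.14  0.52  0.05] w0.0160
h5 t11.12 u,v,h mm [7.999e+01 1.000e-02 4.990e+00] F s,y,n [-1.51  1.23 -0.96] M [-0.09  0.52  0.09] w0.0157
h3 t11.46 u,v,h mm [80.02 -0.    2.98] F s,y,n [-1.01  0.08 -0.75] M [-0.09  0.54  0.01] w0.0156
h2 t11.79 u,v,h mm [ 8.002e+01 -4.000e-02  2.010e+00] F s,y,n [-0.84 -0.23 -1.47] M [-0.13  0.55 -0.  ] w0.0153
h1 t12.12 u,v,h mm [80.02 -0.    0.98] F s,y,n [-0.37  0.87 -1.89] M [-0.13  0.52  0.08] w0.0159
h0 t12.46 u,v,h mm [ 8.002e+01  6.000e-02 -3.000e-02] F s,y,n [-1.14 -0.27 -2.19] M [-0.14  0.54  0.05] w0.0157
h-1 t12.79 u,v,h mm [ 7.997e+01 -2.000e-02 -2.100e-01] F s,y,n [-0.8   2.67  6.53] M [0.53 0.32 0.08] w0.0159
```

Run:
```python
from h import *
s,hy,n=hframe()
for u in (.08,.07,.062,.056):
    T,O=pose(u,-.0005); env.movel(T,frame=O,rate=.04); env.pause(.08); q=st('u%.0f'%(u*1000))
    if np.linalg.norm(q['wrist_force'])>18: break
p,d=viewer.read_camera('wrist'); cv2.imwrite('pics/f_wrist.png',p[:,:,::-1])
```

```text
u80 t13.12 u,v,h mm [79.91 -0.19 -0.17] F s,y,n [-0.89  2.    3.22] M [0.25 0.41 0.03] w0.0156
u70 t13.61 u,v,h mm [69.76 -0.66 -0.18] F s,y,n [-0.43 -0.92  4.29] M [-0.33  0.31  0.05] w0.0156
u62 t14.04 u,v,h mm [62.28 -0.34 -0.25] F s,y,n [ 0.86 -0.53  6.47] M [-0.17 -0.07  0.1 ] w0.0157
u56 t14.43 u,v,h mm [ 5.699e+01  1.000e-02 -2.900e-01] F s,y,n [2.77 0.92 7.73] M [ 0.02 -0.39  0.03] w0.0156
```

View pics/f_wrist.png

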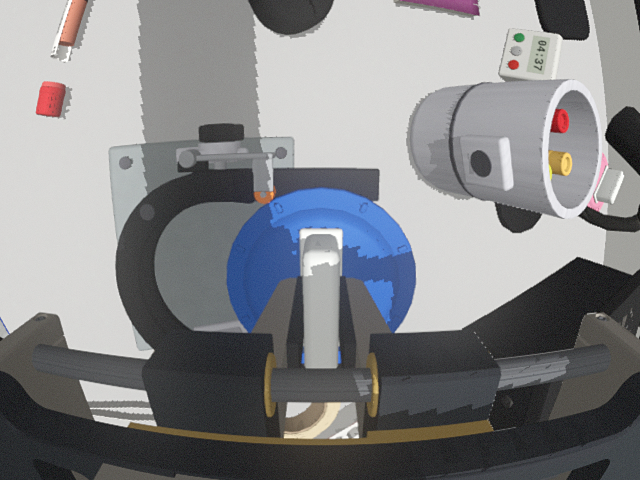

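Run:
```python
from h import *
s,hy,n=hframe()
for u,h in ((.05,0),(.045,0),(.040,0),(.036,0),(.032,0),(.028,.0)):
    T,O=pose(u,h); env.movel(T,frame=O,rate=.03); env.pause(.06); q=st('u%.0f'%(u*1000))
    if np.linalg.norm(q['wrist_force'])>28: break
p,d=viewer.read_camera('wrist'); cv2.imwrite('pics/g_wrist.png',p[:,:,::-1])
```

```text
u50 t14.88 u,v,h mm [53.31  0.2  -0.35] F s,y,n [6.19 0.55 6.03] M [-0.11 -1.42  0.09] w0.0158
u45 t15.26 u,v,h mm [48.24  0.09 -0.37] F s,y,n [ 6.12 -0.61  5.05] M [-0.22 -1.39  0.07] w0.0161
u40 t15.63 u,v,h mm [42.38  0.16 -0.39] F s,y,n [ 4.71 -0.18  2.92] M [-0.24 -0.95  0.12] w0.0158
u36 t15.97 u,v,h mm [37.13  0.26 -0.39] F s,y,n [4.44 0.68 1.91] M [-0.24 -0.69  0.07] w0.0158
u32 t16.32 u,v,h mm [30.82  0.44 -0.31] F s,y,n [-0.52  0.24 -1.67] M [-0.22  0.43  0.04] w0.0156
u28 t16.66 u,v,h mm [26.59  0.48 -0.27] F s,y,n [-2.56  0.31 -4.49] M [-0.18  1.15  0.07] w0.0158
```

View pics/g_wrist.png

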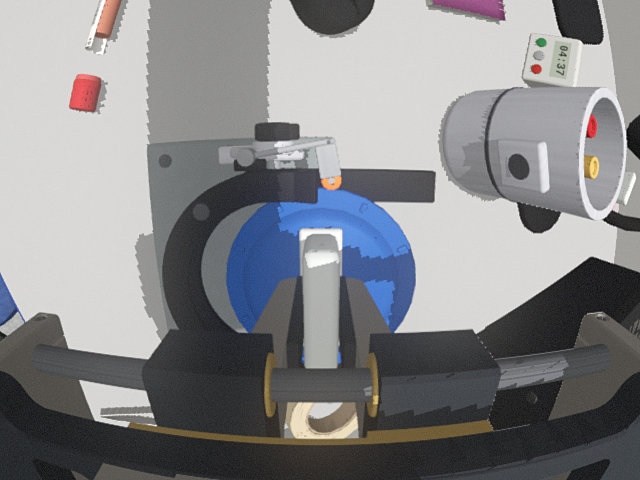

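Run:
```python
from h import *
s,hy,n=hframe()
for u,h in ((.024,-.0004),(.020,-.0004),(.015,-.0004),(.010,-.0004),(.006,-.0004),(.003,-.0004)):
    T,O=pose(u,h); env.movel(T,frame=O,rate=.03); env.pause(.06); q=st('u%.0f'%(u*1000))
    if np.linalg.norm(q['wrist_force'])>14: break
```

```text
u24 t17.05 u,v,h mm [ 2.342e+01  1.000e-02 -3.300e-01] F s,y,n [-3.71  0.23 -3.65] M [-0.08  1.07  0.  ] w0.0156
u20 t17.39 u,v,h mm [19.27  0.02 -0.33] F s,y,n [-4.39  0.02 -2.9 ] M [-0.15  1.38  0.05] w0.0156
u15 t17.77 u,v,h mm [14.04  0.03 -0.35] F s,y,n [-5.12  1.34 -4.  ] M [-0.15  1.74 -0.  ] w0.0157
u10 t18.14 u,v,h mm [ 9.3   0.04 -0.38] F s,y,n [-5.85  1.08 -4.12] M [-0.04  1.87 -0.03] w0.0156
u6 t18.48 u,v,h mm [ 5.56  0.02 -0.4 ] F s,y,n [-5.74  0.12 -3.89] M [-0.06  1.87  0.08] w0.0156
u3 t18.79 u,v,h mm [ 2.73  0.02 -0.41] F s,y,n [-4.83  0.74 -4.05] M [-0.1   1.73  0.04] w0.0159
```

Run:
```python
from h import *
s,hy,n=hframe()
for u,h in ((.001,-.0004),(0,-.0004),(-.001,-.0004),(-.002,-.0004),(-.003,-.0004)):
    T,O=pose(u,h); env.movel(T,frame=O,rate=.03); env.pause(.08); q=st('u%.0f'%(u*1000))
    if np.array(q['wrist_force'])@s>5: break
p,d=viewer.read_camera('wrist'); cv2.imwrite('pics/i_wrist.png',p[:,:,::-1])
p,d=viewer.read_camera('scene'); cv2.imwrite('pics/i_scene.png',cv2.resize(p[130:290,290:450,::-1],(600,600)))
```

```text
u1 t19.12 u,v,h mm [ 1.24  0.19 -0.41] F s,y,n [-3.35  0.64 -2.2 ] M [0.22 1.27 0.07] w0.0155
u0 t19.46 u,v,h mm [ 0.64  0.03 -0.42] F s,y,n [-1.39  1.16 -0.96] M [0.22 0.69 0.06] w0.0155
u-1 t19.79 u,v,h mm [-0.44 -0.29 -0.35] F s,y,n [ 0.28  0.21 -1.71] M [-0.01  0.19  0.05] w0.0157
u-2 t20.12 u,v,h mm [-0.62 -0.22 -0.34] F s,y,n [5.01 0.44 1.12] M [ 0.05 -1.05  0.12] w0.0153
```

View pics/i_wrist.png

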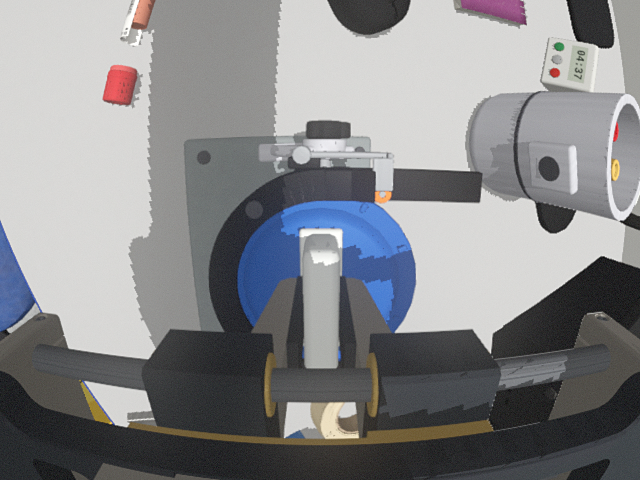

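View pics/i_scene.png

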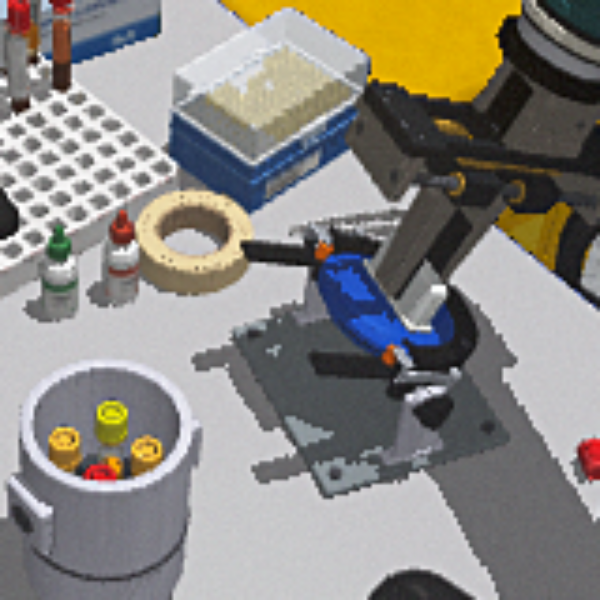

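Run:
```python
from h import *
T,O=pose(-.0012,-.0004); env.movel(T,frame=O,rate=.03); env.pause(.1); st('relax')
effector.release(); env.pause(.1); st('rel')
T,O=pose(-.001,.04); env.movel(T,frame=O,rate=.08); st('up')
T,O=pose(.0,.13); env.movel(T,frame=O,rate=.15); st('up2')
q=list(env.sense()['joint_positions']); 
s=env.sense()
p,d=viewer.read_camera('wrist'); cv2.imwrite('pics/j_wrist.png',p[:,:,::-1]); W=wcloud(d,s['ee_pos'],s['tcp_rot']); np.savez('pics/j.npz',p=p,W=W)
p,d=viewer.read_camera('scene'); cv2.imwrite('pics/j_scene.png',cv2.resize(p[130:290,290:450,::-1],(600,600)))
```

```text
relax t20.57 u,v,h mm [-0.62 -0.19 -0.39] F s,y,n [5.94 0.01 0.81] M [-0.16 -1.11  0.15] w0.0158
rel t21.86 u,v,h mm [-1.19  0.01 -0.4 ] F s,y,n [0.17 0.18 0.18] M [-0.09  0.28  0.01] w0.0918
up t22.52 u,v,h mm [-1.08  0.14 40.09] F s,y,n [-0.25 -0.41 -0.49] M [-0.1   0.33  0.06] w0.0916
up2 t23.27 u,v,h mm [  0.14   0.63 129.06] F s,y,n [-0.15 -0.81  0.03] M [-0.06  0.35  0.04] w0.0922
```

View pics/j_wrist.png

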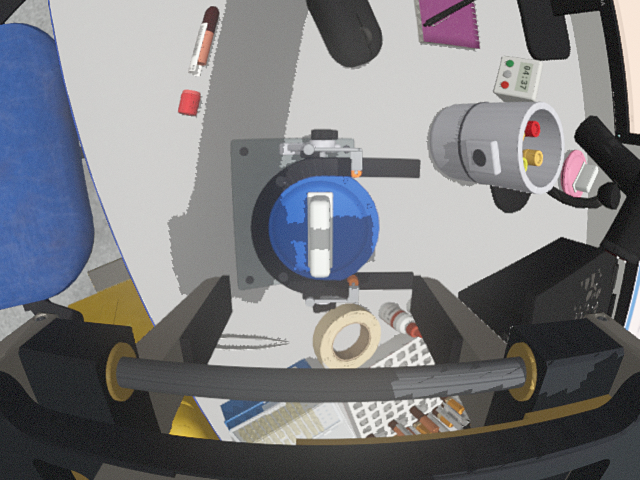

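View pics/j_scene.png

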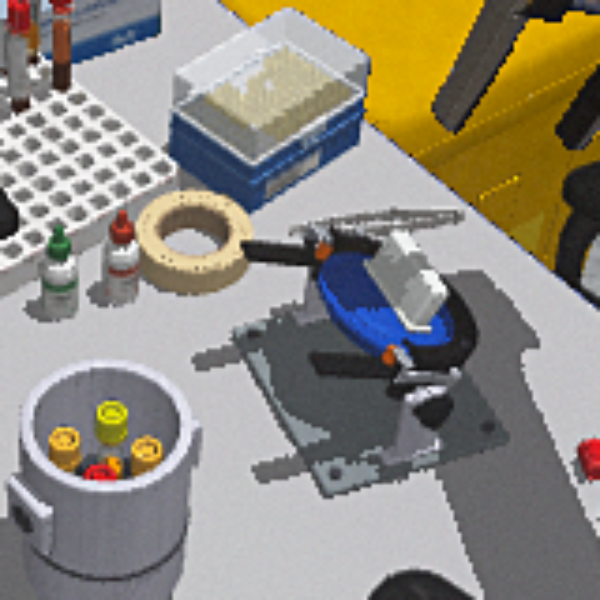

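Run:
```python
from h import *
z=np.load('pics/j.npz'); p=z['p'].astype(int); W=z['W']; z0=np.load('pics/b_wrist.npz')
s,hy,n=hframe()
def an(p,W,t):
    L=(W-SEAT)@np.stack([s,hy,n],1)
    org=(p[...,0]>170)&(p[...,2]<100)&(p[...,1]<170)&(abs(L[...,0]-.028)<.02)&(abs(abs(L[...,1])-.05)<.02)&(L[...,2]>0)&(L[...,2]<.03)
    for sg in (1,-1):
        k=org&(L[...,1]*sg>0); print(t,'roller',k.sum(),(L[k].mean(0)*1000).round(1),'inner edge',np.percentile(abs(L[k][:,1])*1000,5).round(1))
    return L
an(z0['p'].astype(int),wcloud(z0['d'],z0['pos'],z0['rot']),'before')
L=an(p,W,'after')
wt=(p.min(-1)>140)&(abs(L[...,0])<.03)&(abs(L[...,1])<.04)&(L[...,2]>.04)&(L[...,2]<.05)
print('bar top',wt.sum(),(np.median(L[wt],0)*1000).round(1),cv2.minAreaRect((L[wt][:,:2]*1000).astype(np.float32)))
fl=(p[...,2]>90)&(p[...,0]<90)&(p[...,2]-p[...,0]>60)&(np.hypot(L[...,0],L[...,1])<.058)&(np.hypot(L[...,0],L[...,1])>.0465)&(L[...,0]>.0)
print('flange top',fl.sum(),np.percentile(L[fl][:,2]*1000,[10,50,90]).round(1),'max u',(L[fl][:,0].max()*1000).round(1))
env.pause(.1)
```

```text
before roller 45 [29.2 48.  10.6] inner edge 45.7
before roller 41 [ 29.  -47.5  11.3] inner edge 44.8
after roller 25 [28.1 47.3 11.3] inner edge 45.5
after roller 24 [ 28.9 -47.7  11.3] inner edge 45.8
bar top 1541 [-1.7  2.  44.2] ((-1.817150592803955, -0.07321929931640625), (15.595858573913574, 60.87063217163086), 0.2632996439933777)
flange top 455 [4.8 5.8 6.9] max u 48.9
```

Run:
```python
from h import *
p,d=viewer.read_camera('scene'); print([(np.round(x['at'],4).tolist(),round(x['score'],2)) for x in tip_of('scene','bucket')])
st('final'); workorder.finish_job()
```

```text
[([0.5029, 0.0597, -0.0008], 0.61), ([0.5181, -0.1766, 0.0009], 0.5)]
final t23.57 u,v,h mm [  0.2    0.28 129.33] F s,y,n [0.55 0.67 0.31] M [-0.09  0.33  0.05] w0.0921
the job is handed in; nothing more can be done
```

I lifted the blue cap straight up off the bucket by its white grip and laid it on the runners. The holder's slope measured about 0.43 rad. I slid the cap down under the lip and past the jaws until it met the end wall with about 5 N. Then I released it, backed the gripper off square to the slope, and handed in at 23.6 s of the 48 s allowed.

**Last checks:**
- **Jaws:** both rollers are within about 1 mm of where they stood closed before the job.
- **Cap:** the flange lies flat on the runners, with its top 5.8 mm above them against a nominal 6 mm. The grip faces outwards.
- **Forces:** the largest wrist force I read was about 9 N, well under the 120 N limit.
- **Bucket:** it is where it was, to within about 1–2 mm, which is inside the detector's error.
- **Other things:** nothing else looked moved in the last pictures. I checked that by eye, without measuring.

One small disagreement: the last picture puts the cap about 1.8 mm below my estimate of the seat, while the arm's position at contact gave 0.6 mm. Both are within the 2 mm calibration error.

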